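# Level the telescoping tray post and lay the sheet tray

### The job

Two telescoping posts on the press bed are to carry the sheet tray. Unlock the orange-headed post by turning its T-head counterclockwise, slide it up until its top is level with the grey-headed post, and turn the head back fully clockwise to lock it; then lay the sheet tray flat across both heads and let go. Leave the grey post as it is set, and do not disturb the ink can, the screwdriver and the wooden block.

Things in the scene. Friction and masses are not known exactly. Their poses are not given: they have to be found in the camera images.
- post_adj: the adjustable post, fixed: dark round foot (90 mm across, 12 mm thick), aluminium sleeve 30 mm across, black collar (52 mm across, 60 to 90 mm above the bed), steel inner tube 20 mm across with a low rib (12 mm from the axis), orange T-head. Origin on the bed at its axis, z up; x = direction of the head's bar when locked (orange marks on the foot), y = parallel to the line through both posts
- adj_twist (a joint): turn of the orange head and inner tube about the vertical axis, rad: 0 = locked (clockwise stop, bar along the foot's marks and parallel to the grey head's bar), grows counterclockwise seen from above, 1.2 = fully unlocked (stop). A rib wedges in the collar below about 0.6; turning takes at most 0.2 N m; the head stays at the angle where it is left
- adj_slide (a joint): how far the orange section is drawn out, m, 0 to 0.065; starts at 0 to 0.02. Top of head = 0.145 + this above the bed. Unlocked it takes about 3.5 N to raise and drops under its own weight when let go, so keep hold of it until locked; locked, it carries the tray but slips if forced with over about 8 N
- adj_top (a point): centre of the flat top of the orange T-head: a horizontal bar 70 mm long (this point's x axis), 20 mm thick (y), 26 mm high, centred on the post, gripped across its 20 mm. It turns and slides with the head
- post_set: the post already set: the same build with a grey head, clamped; it does not turn or slide. Origin on the bed at the post's axis; it stands 160 to 200 mm from the orange post (axis to axis), on either side of it, at the same yaw
- set_top (a point): centre of the flat top of the grey T-head, a bar of the same size as the orange one; its height is the height to match (185 to 210 mm above the bed)
- tray: sheet tray, 280 (x) by 140 (y) mm plywood board 9 mm thick, 0.28 to 0.46 kg, with dark lips 10 mm high at its two short ends and a blue divider rib on its middle: 120 mm long along x, 18 mm thick (y), top 43 mm above the underside. Lies on the bed. Origin at the centre of its underside, z up; its x axis is to lie along the line from post to post
- tray_grip (a point): centre of the top of the tray's blue rib, 43 mm above the tray's underside; grip across its 18 mm
- ink_can: bystander: light grey metal ink can, 84 mm across, 85 mm high, origin at the centre of its underside
- screwdriver: bystander: screwdriver lying on the bed, along its x axis
- furniture: bystander: wooden spacing block 110 x 30 x 22 mm lying on the bed, origin at the centre of its underside

How it is judged:
On the way, in this order (a step that is already met when the one before it is completed fails the run):
1. the orange head is turned counterclockwise and unlocked (more than 0.8 rad) (value of joint adj_twist above 0.8 rad), for 0.1 s.
2. unlocked (more than 0.5 rad), the orange head is level with the grey one within 5 mm (value of joint adj_twist above 0.5 rad and z of adj_top in the frame of set_top between -0.005 and 0.005 m), for 0.2 s.
3. the head is turned back and locked (less than 0.15 rad) at that height (5 mm), before the tray is laid on it (value of joint adj_twist below 0.15 rad and z of adj_top in the frame of set_top between -0.005 and 0.005 m and contact force between tray and post_adj below 0.1 N), for 0.2 s.
At the end, for the whole second after the job is handed in: orange head locked (within 0.15 rad of its clockwise stop) and level with the grey head within 5 mm; the tray lies right way up, flat (within 0.06 rad), at rest and released, on both heads and more than 150 mm above the bed (value of joint adj_twist below 0.15 rad and z of adj_top in the frame of set_top between -0.005 and 0.005 m and contact force between tray and post_adj above 0.3 N and contact force between tray and post_set above 0.3 N and angle between tray's own z axis and vertical below 0.06 rad and height (world z) of tray above 0.15 m and linear speed of tray below 0.02 m/s and contact force between the fingers and tray below 0.05 N); the robot touches nothing.
It fails at once if the grey post's head is shifted by more than 4 mm (distance of set_top from where it was at the start of the episode above 0.004 m).
It fails at once if the ink can is moved by more than 25 mm (distance of ink_can from where it was at the start of the episode above 0.025 m).
It fails at once if the screwdriver is moved by more than 25 mm (distance of screwdriver from where it was at the start of the episode above 0.025 m).
It fails at once if the wooden block is moved by more than 25 mm (distance of furniture from where it was at the start of the episode above 0.025 m).
It also fails if it takes over 61 s, if anything falls off the work surface, if the arm or the gripper's body presses on something with over 40 N, if the wrist force passes 120 N, or if a joint passes its speed limit or range.

### The arm

A 7-joint arm with a two-finger parallel gripper is mounted at the origin on the work surface. World frame = base frame: x ahead of the robot, y to its left, z up, the work surface at z = 0. Lengths are in m, angles in rad, forces in N, time in s.
With the tool pointing down it reaches from about 0.35 to 0.9 m from the base axis. Payload 8.1 kg.
Tool frame: the origin (TCP) lies midway between the tips of the shut fingers; the grasp point (between the pads) lies 19 mm behind it; x points along the fingers, z is the direction in which the jaws open and shut, and the axes are right-handed (so a half turn about x gives the same grasp; the last joint's range is limited). The gripper opens to 92 mm and grips with 3 to 60 N. Pads are 19 mm wide; open, the fingers measure 130 mm over their backs; the gripper's body (75 mm by 190 mm) begins 47 mm behind the grasp point.
Start: joints at [-1.279, 0.434, 0.025, 1.573, -0.012, 1.134, -0.075], TCP at [0.24, 0.577, 0.227] pointing down, gripper open.
Joint ranges: [-2.62, 2.62], [-0.44, 2.09], [-1.27, 1.32], [0.08, 2.57], [-1.32, 4.46], [0.12, 2], [-2.74, 2.74]. Speed limits (rad/s): [2.22, 2.22, 3.01, 3.01, 3.14, 3.14, 3.14].

### API

Orientations are given as a rotation vector (axis times angle).
In Python, from cell import arm, optics, finder gives the robot as it stands.
- The arm moves only by the tool send_rows, never from a script. Its argument "rows" is a list that holds one entry, the list of rows, each a list of 7 numbers: the shift along the tool's x, y, z in mm, then the turn, a rotation vector about the tool's x, y, z in degrees, then the opening in per cent of the stroke, from 0 (shut) to 100 (fully open). A call has exactly 8 rows; each row is the pose to reach, as a shift and turn from the pose commanded when the call began, along the tool's axes at that moment; what a row does not reach only later rows make up. A row lasts 1/10 s, in which the tool goes at most 50 mm and 8.59 degrees, less where a joint would pass 70% of its speed; a pose out of reach is approached as far as the arm can. A call with a gripper value outside its range is refused whole. The fingers move at their own pace and stop on an object; "grip_force" is the grip in N (left out, the last holds). Time passes only in rows, so rows that repeat a pose let the fingers close, or fill a call up. It gives the time, the measured TCP pose, the force and the opening at its end, in the units of the state.
- arm.observe(): the state, without advancing time (a new reading comes with each control period).
- optics.get_image(name): name is "scene" or "top" or "wrist"; returns (picture, depth): 420x560x3 uint8, red, green, blue; 420x560 float32, m along the optical axis (not along the pixel's ray), 0 where there is no reading.
- optics.get_calibration(name): a dict with "camera_matrix" (3x3 intrinsics, pixels), "position" and "orientation" of the camera in the world; the wrist camera has in their place "T_tool_cam" (4x4, takes a point from camera to tool coordinates, whose origin is the TCP and whose axes are the tool frame's). Camera axes: x right, y up, looking along -z (the intrinsics and any distortion apply to the point x, -y, -z); pixel columns grow to the right and rows downward; lengths in m; the calibration is good to about 2 mm. A picture is of the moment at which its call begins: read the wrist's pose just before it. get_calibration takes no time and is no camera call.
- arm.sign_off(): hands the job in, once; it reports no verdict.
Trained networks look in the newest picture that a camera, given by its name, has taken for a name from the list of things; names that differ only in an ending like _2 or _b are one class to them, and where a whole thing is asked for, a point or a joint stands for the part that bears it (a point fixed in the world has none). Each returns a list of dicts, best first, with "confidence" (0 to 1); they miss things now and then, are a little off and sometimes report something else, mostly with a low value. They report only what shows in the picture. A call takes as long as a camera call.
- finder.search_frame(camera, thing): "bbox" ([left, top, width, height] in pixels, round what is visible of it).
- finder.regions_of(camera, thing): "region" (420x560 bool, what is visible of it) and "bbox" ([left, top, width, height] in pixels, round what is visible of it).
- finder.place_of(camera, thing): "xy" ([column, row] in pixels: a listed point, or the origin of a listed thing).
The state is a dict: "clock": time; "joints": joint angles; "dq": joint speeds; "joint_efforts": joint torques, N m; "position": TCP position; "ee_rot": TCP orientation; "force": force on the tool from outside, world axes, zero at the start; "ft_torque": the same for the moment, N m; "width": opening from 0.0 (shut) to 1.0 (fully open).
Only numpy, scipy, OpenCV 4.12 (cv2) and the standard library are available. Lean on these libraries where they do the work, as an engineer would, in place of code of your own. Each camera call takes 0.05 s, during which the arm holds its last target.

## Working session

There is one attempt and no reset: what is moved stays moved. The work goes in short steps, Python scripts to look and compute and a tool call to move; the robot and the scene stay as the last step left them, time stands still between calls to the robot, and variables do not carry over. Pictures are saved under pics/ and viewed, and the job is handed in when it is done.

Besides the shell and the picture viewer there is one more tool, called after ">>>" by a JSON object that holds its "method" and its "body", one argument or row to a line. send_rows: Moves the arm, as the interface text tells. Its arguments: {"type":"object","properties":{"rows":{"type":"array"},"grip_force":{"type":"number"}},"required":["rows"]}

```bash
mkdir -p pics; ls; cat > h.py <<'E'
import numpy as np, cv2, json
from scipy.spatial.transform import Rotation as R
from cell import arm, optics, finder
def Tm(p,r):
    T=np.eye(4);T[:3,:3]=r;T[:3,3]=p;return T
def tool():
    s=arm.observe();return Tm(s['position'],R.from_rotvec(s['ee_rot']).as_matrix())
E
python3 - <<'E'
from h import *
s=arm.observe();print(s)
for n in ['scene','top','wrist']:
    c=optics.get_calibration(n);print(n,c)
    T=tool()
    im,d=optics.get_image(n);cv2.imwrite(f'pics/{n}0.png',im[:,:,::-1]);np.savez(f'{n}0.npz',im=im,d=d,T=T)
    for t in ['adj_top','set_top','tray_grip','post_adj','post_set','tray']:
        r=finder.place_of(n,t);print(t,[(np.round(x['xy'],1),round(x['confidence'],2)) for x in r[:2]])
print(arm.observe()['clock'])
E
```

```text
pics
{'clock': 0.0, 'joints': array([-1.27859541,  0.43523758,  0.02497326,  1.57411373, -0.01160226,
        1.13398771, -0.0751301 ]), 'dq': array([-0.00099146, -0.000196  ,  0.00029727, -0.00060337,  0.00164475,
        0.0013139 , -0.00115584]), 'joint_efforts': array([ 5.44000850e-04, -6.67862391e+01,  9.84833501e-01, -3.14435935e+01,
       -6.06396748e-02,  4.29714366e-02,  1.51352738e-04]), 'position': array([0.24024377, 0.57641961, 0.22592947]), 'ee_rot': array([-0.91457136,  1.37180888,  0.91291717]), 'force': array([-0.69658419, -0.69289772, -0.03486366]), 'ft_torque': array([-0.01224111, -0.04621047, -0.02115835]), 'width': 1.0033034188431587}
scene {'camera_matrix': array([[441.75097132,   0.        , 278.23631155],
       [  0.        , 441.75097132, 202.00260365],
       [  0.        ,   0.        ,   1.        ]]), 'position': array([ 1.29700189, -0.27852044,  0.91591051]), 'orientation': array([0.62278837, 0.42591753, 1.11652071])}
adj_top []
set_top []
tray_grip [(array([357. , 155.9]), 0.6)]
post_adj [(array([216.9, 210.3]), 0.9)]
post_set [(array([274.5, 192.6]), 
[... 583 characters left out ...]
y([267.2, 257.8]), 0.65)]
tray [(array([171.4, 253.5]), 0.82), (array([414.5, 256.7]), 0.56)]
wrist {'camera_matrix': array([[377.94196523,   0.        , 279.3052341 ],
       [  0.        , 377.94196523, 210.94155966],
       [  0.        ,   0.        ,   1.        ]]), 'T_tool_cam': array([[ 3.31333665e-05,  2.55755817e-01, -9.66741414e-01,
        -1.58738341e-01],
       [ 6.15997782e-04,  9.66741226e-01,  2.55755788e-01,
         6.71925182e-02],
       [ 9.99999810e-01, -6.03984617e-04, -1.25513625e-04,
         8.98370439e-05],
       [ 0.00000000e+00,  0.00000000e+00,  0.00000000e+00,
         1.00000000e+00]])}
adj_top []
set_top []
tray_grip []
post_adj []
post_set []
tray []
1.05
```

View pics/scene0.png

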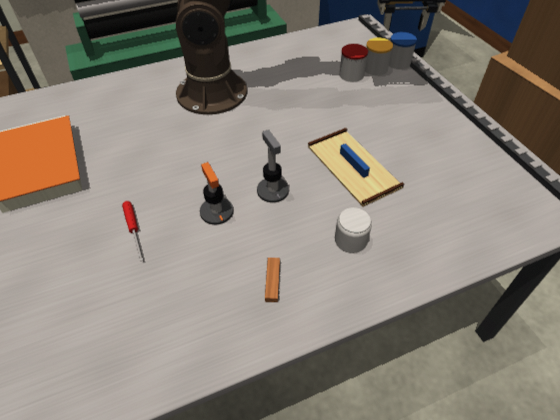

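View pics/top0.png

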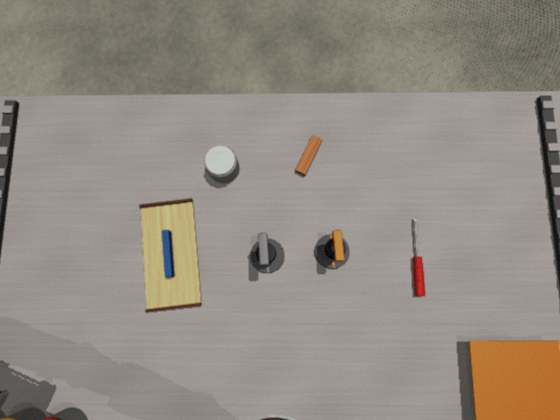

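View pics/wrist0.png

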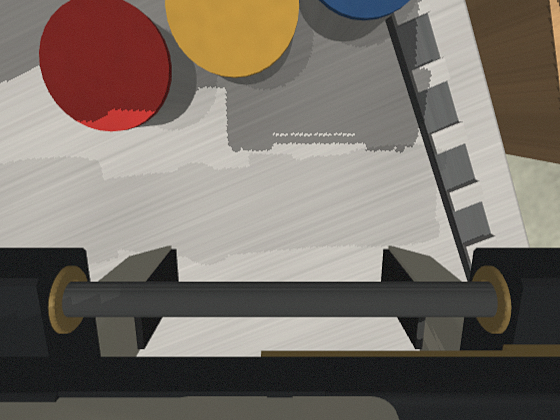

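```bash
cat >> h.py <<'E'
def cam_pose(n,T=None):
    c=optics.get_calibration(n)
    if n=='wrist': return c['camera_matrix'],T@c['T_tool_cam']
    return c['camera_matrix'],Tm(c['position'],R.from_rotvec(c['orientation']).as_matrix())
def cloud(n,d,T=None):
    K,P=cam_pose(n,T)
    v,u=np.mgrid[:d.shape[0],:d.shape[1]]
    X=np.stack([(u-K[0,2])/K[0,0]*d,-(v-K[1,2])/K[1,1]*d,-d],-1)
    W=X@P[:3,:3].T+P[:3,3]; W[d<=0]=np.nan
    return W
def proj(n,p,T=None):
    K,P=cam_pose(n,T)
    q=(np.asarray(p)-P[:3,3])@P[:3,:3]
    return np.array([K[0,0]*q[0]/-q[2]+K[0,2],K[1,1]*-q[1]/-q[2]+K[1,2]])
def load(f):
    z=np.load(f);return z['im'],z['d'],z['T']
E
python3 - <<'E'
from h import *
def rep(name,W,m):
    P=W[m];P=P[np.isfinite(P[:,0])]
    if len(P)<5: print(name,'few');return
    (c,sz,a)=cv2.minAreaRect((P[:,:2]*1000).astype(np.float32))
    print(name,len(P),'rect c',np.round(c,1),np.round(sz,1),round(a,1),'z pct',np.round(np.percentile(P[:,2],[2,50,98])*1000,1),'mean',np.round(P.mean(0)*1000,1))
for n in ['top','scene']:
    im,d,T=load(n+'0.npz');W=cloud(n,d)
    hsv=cv2.cvtColor(im,cv2.COLOR_RGB2HSV);H,S,V=[hsv[...,i].astype(int) for i in range(3)]
    z=W[...,2]
    inx=(W[...,0]>0.15)&(W[...,0]<0.85)&(W[...,1]>-0.35)&(W[...,1]<0.5)
    print(n)
    o=(H<15)&(S>150)&(V>100)
    rep('orange',W,o&inx&(z>0.11)); 
    mo=o&inx&(z>0.11); zt=np.nanmedian(z[mo]); 
    rep('orangetop',W,mo&(z>np.nanpercentile(z[mo],90)-0.006))
    for lo in (0.17,0.18): rep('grey>%g'%lo,W,inx&(z>lo)&~o)
    b=(H>95)&(H<125)&(S>120)&inx
    rep('blue',W,b&(z>0.02)); rep('bluetop',W,b&(z>0.038))
    y=(H>15)&(H<32)&(S>60)&inx&(z<0.04)
    rep('board',W,y)
    rep('bed',W,inx&(S<40)&(z<0.006)&(z>-.02))
    rep('can',W,inx&(z>0.075)&(z<.1)&(W[...,1]>0.05))
    rep('allhigh',W,inx&(z>0.13)&(z<.3))
E
```

```text
top
orange 37 rect c [ 525.1 -139. ] [67.4 17.4] 16.5 z pct [146.1 154.7 157.4] mean [ 520.5 -139.9  153.8]
orangetop 34 rect c [ 525.4 -139. ] [66.9 17.4] 16.5 z pct [151.1 154.9 157.5] mean [ 522.8 -138.9  154.4]
grey>0.17 381 rect c [369.4 246.4] [ 66.1 585.9] 33.3 z pct [184.2 194.5 315.1] mean [462.6 110.8 214.4]
grey>0.18 374 rect c [369.5 246.5] [ 65.8 585.9] 33.3 z pct [189.3 194.5 315.5] mean [461.7 112.6 215.1]
blue 358 rect c [540.6  73.3] [115.2 419.1] 5.8 z pct [23.6 42.8 48.8] mean [518.6 267.   41.2]
bluetop 282 rect c [540.6  73.3] [115.2 419.1] 5.8 z pct [38.9 43.5 49.4] mean [519.1 267.2  44. ]
board 5034 rect c [555.8 106. ] [275.3 501.5] 11.4 z pct [ 4.8  9.7 15.1] mean [518.2 270.5   9.7]
bed 78242 rect c [500.  75.] [700. 850.] 0.0 z pct [-3.8  0.6  4.7] mean [468.8  60.    0.5]
can 747 rect c [753.1 140. ] [77.5 79.5] 37.6 z pct [76.3 85.3 89.4] mean [751.1 139.2  84.8]
allhigh 645 rect c [417.3 184.2] [124.  732.1] 23.2 z pct [144.1 190.5 297.7] mean [506.1 -30.6 180.7]
scene
orange 179 rect c [ 530.4 -146.2] [70.4 19.7] 3.0 z pct [145.4 153.4 156.6] mean [ 53
[... 220 characters left out ...]
2.3 226.3]
grey>0.18 319 rect c [371.6 250.4] [ 68.3 593.8] 32.7 z pct [181.4 193.1 331.9] mean [423.9 185.  234.2]
blue 326 rect c [525.6 273.5] [121.4  20.6] 5.8 z pct [21.3 39.3 45. ] mean [528.5 271.8  36.2]
bluetop 183 rect c [525.5 274.1] [121.4  19.4] 5.8 z pct [38.4 41.9 45.3] mean [526.2 274.1  41.7]
board 2748 rect c [523.5 279.4] [283.3 151.4] 6.7 z pct [ 3.   7.9 12.3] mean [532.2 271.    7.9]
bed 48528 rect c [500.  75.] [700. 850.] 0.0 z pct [-5.  -1.3  2.5] mean [559.8  23.1  -1.3]
can 705 rect c [461.1 293.1] [ 76.6 742.5] 62.3 z pct [75.7 83.7 86.8] mean [753.9 139.2  83.1]
allhigh 589 rect c [416.2 185.2] [129.8 740.6] 23.5 z pct [132.9 157.3 295.6] mean [520.6 -34.6 170.9]
```

```bash
cat >> h.py <<'E'
def down(yaw):
    # tool x down, z (jaws) at angle yaw in world xy
    x=np.array([0,0,-1.]);z=np.array([np.cos(yaw),np.sin(yaw),0]);y=np.cross(z,x)
    return np.stack([x,y,z],1)
def cmd(T,p,Rt):
    sh=T[:3,:3].T@(np.asarray(p)-T[:3,3])*1000
    tr=R.from_matrix(T[:3,:3].T@Rt).as_rotvec()*180/np.pi
    return np.round(sh,1),np.round(tr,1)
E
python3 - <<'E'
from h import *
T=tool();print(T.round(3)); print('jaw yaw',np.degrees(np.arctan2(T[1,2],T[0,2])))
for n in ['top','scene']:
    im,d,_=load(n+'0.npz');W=cloud(n,d)
    hsv=cv2.cvtColor(im,cv2.COLOR_RGB2HSV);H,S,V=[hsv[...,i].astype(int) for i in range(3)]
    for nm,(x0,x1,y0,y1,z0) in dict(orange=(.4,.62,-.25,-.08,.14),grey=(.4,.62,-.06,.1,.175),rib=(.4,.65,.15,.35,.033)).items():
        m=(W[...,0]>x0)&(W[...,0]<x1)&(W[...,1]>y0)&(W[...,1]<y1)&(W[...,2]>z0)
        if nm=='rib': m&=(H>95)&(H<125)&(S>100)
        k,lab,st,ce=cv2.connectedComponentsWithStats(m.astype(np.uint8)); i=1+np.argmax(st[1:,4]); m=lab==i
        P=W[m]; c,sz,a=cv2.minAreaRect((P[:,:2]*1000).astype(np.float32))
        print(n,nm,len(P),ce[i].round(1),np.round(c,1),np.round(sz,1),round(a,1),np.round(P.mean(0)*1000,1),np.percentile(P[:,2]*1000,[5,50,95]).round(1))
E
```

```text
[[ 0.    -0.923  0.385  0.24 ]
 [ 0.     0.385  0.923  0.577]
 [-1.    -0.     0.     0.227]
 [ 0.     0.     0.     1.   ]]
jaw yaw 67.3758720113995
top orange 294 [337.4 245. ] [ 528.7 -145.6] [69.9 20.3] 3.3 [ 527.4 -145.1  154.6] [147.7 155.3 158.4]
top grey 305 [262.7 248.4] [517.5  22.1] [70.2 20.2] 3.8 [516.3  21.5 193.7] [190.4 193.9 196.9]
top rib 314 [166.8 253.2] [520.9 273.7] [116.8  16.2] 6.5 [519.9 272.6  42.8] [36.4 43.2 46.9]
scene orange 212 [209.8 174.1] [ 530.2 -146. ] [73.1 20.4] 3.6 [ 535.4 -146.8  151.8] [142.4 153.1 156. ]
scene grey 237 [271.3 141.5] [520.3  21.4] [71.1 21.3] 1.6 [524.7  19.7 189. ] [177.  191.7 194.3]
scene rib 227 [354.7 157.8] [523.4 273.9] [125.6  19.4] 5.8 [526.7 273.2  40.6] [35.2 41.2 44.5]
```

```bash
python3 - <<'E'
from h import *
T=tool()
print(cmd(T,[0.50,-0.10,0.31],down(np.radians(-86.2))))
E
```

```text
(array([ -83.3, -500. , -525. ]), array([153.6,   0. ,  -0. ]))
```

>>> {"method": "send_rows", "body": {
  "rows": [
    [[-40, -30, -30, 8, 0, 0, 100], [-84, -60, -65, 16, 0, 0, 100], [-84, -90, -98, 24, 0, 0, 100], [-84, -122, -131, 32, 0, 0, 100], [-84, -155, -164, 41, 0, 0, 100], [-84, -187, -197, 49, 0, 0, 100], [-84, -220, -230, 58, 0, 0, 100], [-84, -252, -263, 66, 0, 0, 100]]
  ]
}}

```text
clock: 1.85
position: [0.3723, 0.2351, 0.311]
ee_rot: [-0.013, 1.57, 0.014]
force: [0.8, 0.4, -0.3]
width: 1.0
```

```bash
python3 - <<'E'
from h import *
T=tool();print(arm.observe()['joints'].round(2),arm.observe()['clock'])
print(T.round(3),cmd(T,[0.50,-0.10,0.31],down(np.radians(-86.2))))
E
```

```text
[-1.02  0.05  0.36  1.88 -0.02  1.22 -0.64] 1.85
[[ 0.    -0.017  1.     0.372]
 [ 0.001  1.     0.017  0.235]
 [-1.     0.001  0.     0.311]
 [ 0.     0.     0.     1.   ]] (array([   0.8, -337.3,  121.8]), array([87.2, -0. , -0.1]))
```

>>> {"method": "send_rows", "body": {
  "rows": [
    [[0, -42, 15, 8, 0, 0, 100], [0, -84, 30, 16, 0, 0, 100], [0, -126, 45, 24, 0, 0, 100], [0, -168, 60, 32, 0, 0, 100], [0, -210, 76, 40, 0, 0, 100], [0, -252, 92, 48, 0, 0, 100], [0, -294, 107, 56, 0, 0, 100], [0, -337, 122, 64, 0, 0, 100]]
  ]
}}

```text
clock: 2.65
position: [0.5024, -0.0983, 0.3111]
ee_rot: [0.855, 1.396, -0.853]
force: [1.0, 0.7, 0.4]
width: 0.999
```

```bash
cat > look.py <<'E'
from h import *
import sys
T=tool();print(arm.observe()['joints'].round(2),arm.observe()['clock'])
im,d=optics.get_image('wrist');n=sys.argv[1];cv2.imwrite(f'pics/{n}.png',im[:,:,::-1]);np.savez(f'{n}.npz',im=im,d=d,T=T)
W=cloud('wrist',d,T)
for nm,(x0,x1,y0,y1,z0) in dict(orange=(.4,.64,-.25,-.08,.145),grey=(.4,.64,-.06,.1,.175)).items():
    m=(W[...,0]>x0)&(W[...,0]<x1)&(W[...,1]>y0)&(W[...,1]<y1)&(W[...,2]>z0)&(d>0.2)
    k,lab,st,ce=cv2.connectedComponentsWithStats(m.astype(np.uint8))
    if k<2: print(nm,'none');continue
    i=1+np.argmax(st[1:,4]); m=lab==i
    zt=np.median(W[m][:,2]); m&=abs(W[...,2]-zt)<0.006
    P=W[m]; c,sz,a=cv2.minAreaRect((P[:,:2]*1000).astype(np.float32))
    print(nm,len(P),ce[i].round(1),st[i][:4],np.round(c,1),np.round(sz,1),round(a,1),np.round(P.mean(0)*1000,1),np.percentile(P[:,2]*1000,[5,50,95]).round(1))
b=(d>0.3)&(abs(W[...,2])<0.01); print('bed z',np.median(W[...,2][b])*1000 if b.any() else None)
E
python3 look.py w1
```

```text
[-0.55  0.21  0.79  1.76 -0.16  1.24 -0.82] 2.65
orange 1898 [344.6 192.7] [318 153  55  81] [ 529.  -148.6] [70.  20.5] 3.1 [ 530.2 -147.9  155.4] [153.  155.6 156.9]
grey 2944 [144.6 113.5] [115  63  61 101] [517.5  19. ] [70.  20.5] 3.8 [519.1  18.1 194.1] [191.5 194.4 195.7]
bed z 0.6471974366328015
```

View pics/w1.png

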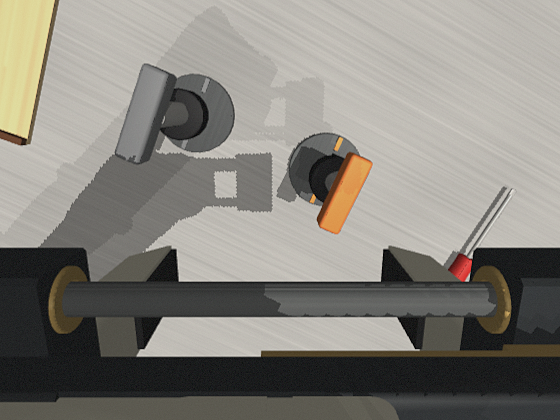

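```bash
python3 - <<'E'
from h import *
T=tool()
print(cmd(T,[0.5295,-0.1475,0.22],down(np.radians(-86.2))))
E
```

```text
(array([91.8,  4.9, 48.2]), array([22.4,  0.3, -0.1]))
```

>>> {"method": "send_rows", "body": {
  "rows": [
    [[15, 1, 12, 6, 0, 0, 100], [30, 2, 24, 12, 0, 0, 100], [45, 3, 36, 18, 0, 0, 100], [60, 5, 48, 22.4, 0.3, 0, 100], [75, 5, 48, 22.4, 0.3, 0, 100], [91, 5, 48, 22.4, 0.3, 0, 100], [92, 5, 48, 22.4, 0.3, 0, 100], [92, 5, 48, 22.4, 0.3, 0, 100]]
  ]
}}

```text
clock: 3.5
position: [0.5283, -0.137, 0.2189]
ee_rot: [1.148, 1.254, -1.144]
force: [0.5, 0.7, 0.3]
width: 1.001
```

```bash
python3 look.py w2; python3 - <<'E'
from h import *
T=tool()
print(T.round(4));print(cmd(T,[0.5295,-0.148,0.127],down(np.radians(-86.2))))
E
```

```text
[-0.45  0.39  0.83  1.82 -0.33  1.08 -0.98] 3.5
orange 3444 [298.4 224.3] [282 170  35 110] [ 529.3 -149.1] [69.4 20. ] 3.9 [ 531.1 -148.8  155.5] [153.7 155.6 156.8]
grey 917 [  9.4 215.4] [  0 173  23  74] [532.   10.1] [42.4  4. ] 7.2 [531.1  10.  179.8] [175.4 179.5 185. ]
bed z 0.6300109154841471
[[-7.000e-04  9.962e-01  8.690e-02  5.287e-01]
 [ 4.900e-03  8.690e-02 -9.962e-01 -1.371e-01]
 [-1.000e+00 -3.000e-04 -5.000e-03  2.194e-01]
 [ 0.000e+00  0.000e+00  0.000e+00  1.000e+00]]
(array([92.3, -0.1, 11.3]), array([ 1.2, -0.3,  0. ]))
```

View pics/w2.png

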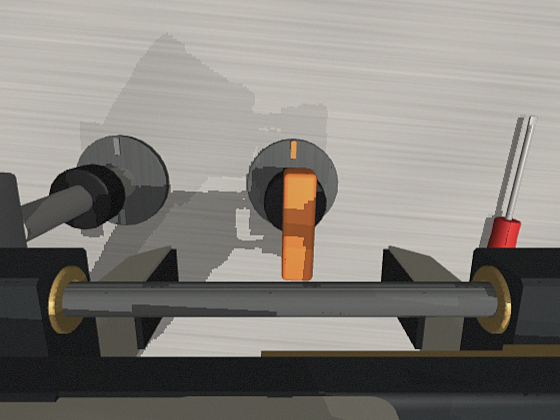

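>>> {"method": "send_rows", "body": {
  "rows": [
    [[6, 0, 3, 1.2, -0.3, 0, 100], [12, 0, 6, 1.2, -0.3, 0, 100], [18, 0, 9, 1.2, -0.3, 0, 100], [24, 0, 11, 1.2, -0.3, 0, 100], [30, 0, 11, 1.2, -0.3, 0, 100], [34, 0, 11, 1.2, -0.3, 0, 100], [34, 0, 11, 1.2, -0.3, 0, 100], [34, 0, 11, 1.2, -0.3, 0, 100]]
  ]
}}

```text
clock: 4.35
position: [0.5293, -0.1478, 0.1846]
ee_rot: [1.16, 1.24, -1.161]
force: [0.7, 1.0, 0.4]
width: 1.004
```

```bash
python3 look.py w3; python3 - <<'E'
from h import *
T=tool()
print(T.round(4));print(cmd(T,[0.5295,-0.148,0.127],down(np.radians(-86.2))), arm.observe()['dq'].round(3))
E
```

```text
[-0.41  0.43  0.81  1.86 -0.37  1.01 -0.95] 4.35
orange 1019 [280.7 265.8] [262 238  38  43] [ 521.8 -149.6] [23.7 20.1] 5.1 [ 519.1 -149.9  155.4] [153.6 155.5 156.6]
grey none
bed z 0.6439754539768472
[[-8.000e-04  9.978e-01  6.590e-02  5.295e-01]
 [-2.000e-04  6.590e-02 -9.978e-01 -1.479e-01]
 [-1.000e+00 -8.000e-04  2.000e-04  1.848e-01]
 [ 0.000e+00  0.000e+00  0.000e+00  1.000e+00]]
(array([57.8,  0.1,  0.1]), array([-0.,  0.,  0.])) [-0.    -0.004  0.001 -0.002 -0.001  0.001  0.   ]
```

View pics/w3.png

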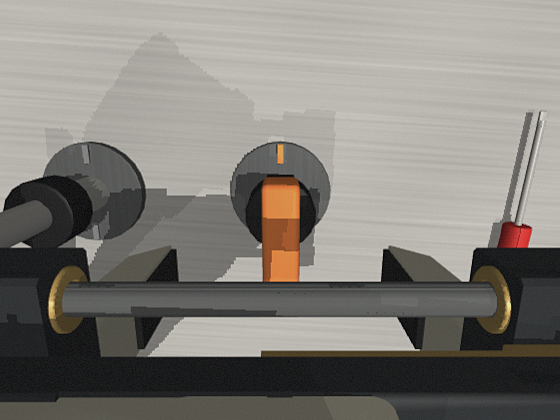

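>>> {"method": "send_rows", "body": {
  "rows": [
    [[15, 0, 0, 0, 0, 0, 100], [30, 0, 0, 0, 0, 0, 100], [45, 0, 0, 0, 0, 0, 100], [56, 0, 0, 0, 0, 0, 60], [57, 0, 0, 0, 0, 0, 40], [57, 0, 0, 0, 0, 0, 15], [57, 0, 0, 0, 0, 0, 10], [57, 0, 0, 0, 0, 0, 10]]
  ],
  "grip_force": 45
}}

```text
clock: 5.2
position: [0.5297, -0.148, 0.1283]
ee_rot: [1.16, 1.239, -1.161]
force: [-0.0, 0.6, 0.6]
width: 0.612
```

```bash
python3 - <<'E'
from h import *
print(arm.observe())
E
```

```text
{'clock': 5.2, 'joints': array([-0.36054876,  0.50086596,  0.75865787,  1.91847504, -0.43743071,
        0.89342867, -0.88672918]), 'dq': array([-2.35106450e-03, -4.15409262e-05, -3.06780086e-03,  3.20860246e-03,
       -1.59611240e-03, -1.87683836e-03,  4.76180873e-04]), 'joint_efforts': array([ 2.10017612e-02, -5.43862152e+01,  1.13152063e+01, -2.45584863e+01,
       -4.13121341e-02, -3.01953661e-02, -4.57114817e-03]), 'position': array([ 0.52971539, -0.14803399,  0.12833552]), 'ee_rot': array([ 1.16029998,  1.2393274 , -1.16055437]), 'force': array([-0.02025813,  0.5556605 ,  0.62508004]), 'ft_torque': array([-0.00404981,  0.18341377, -0.01714001]), 'width': 0.6115505239484007}
```

>>> {"method": "send_rows", "body": {
  "rows": [
    [[0, 0, 0, 0, 0, 0, 8], [0, 0, 0, 0, 0, 0, 8], [0, 0, 0, 0, 0, 0, 8], [0, 0, 0, 0, 0, 0, 8], [0, 0, 0, 0, 0, 0, 8], [0, 0, 0, 0, 0, 0, 8], [0, 0, 0, 0, 0, 0, 8], [0, 0, 0, 0, 0, 0, 8]]
  ]
}}

```text
clock: 6.0
position: [0.5293, -0.1484, 0.1277]
ee_rot: [1.16, 1.239, -1.162]
force: [1.1, -3.5, -0.8]
width: 0.21
```

```bash
python3 - <<'E'
from h import *
s=arm.observe();print(s['position'],s['force'],s['ft_torque'],s['width'],s['clock'])
E
```

```text
[ 0.52932937 -0.1484252   0.12773765] [ 1.08593935 -3.47881469 -0.81069196] [-0.80056805  0.04240047  0.04285557] 0.20970902461802035 6.0
```

>>> {"method": "send_rows", "body": {
  "rows": [
    [[0, 0, 0.5, -5, 0, 0, 8], [0, 0, 0.5, -12, 0, 0, 8], [0, 0, 0.5, -19, 0, 0, 8], [0, 0, 0.5, -26, 0, 0, 8], [0, 0, 0.5, -33, 0, 0, 8], [0, 0, 0.5, -40, 0, 0, 8], [0, 0, 0.5, -47, 0, 0, 8], [0, 0, 0.5, -54, 0, 0, 8]]
  ]
}}

```text
clock: 6.8
position: [0.5284, -0.1467, 0.1272]
ee_rot: [0.437, 1.53, -0.435]
force: [-2.7, 2.8, -1.2]
width: 0.214
```

>>> {"method": "send_rows", "body": {
  "rows": [
    [[0, 0, 0, -3, 0, 0, 8], [0, 0, 0, -6, 0, 0, 8], [0, 0, 0, -7, 0, 0, 8], [0, 0, 0, -7, 0, 0, 8], [0, 0, 0, -7, 0, 0, 8], [0, 0, 0, -7, 0, 0, 8], [0, 0, 0, -7, 0, 0, 8], [0, 0, 0, -7, 0, 0, 8]]
  ]
}}

```text
clock: 7.6
position: [0.5282, -0.1466, 0.1271]
ee_rot: [0.346, 1.547, -0.344]
force: [-2.4, 5.1, -0.3]
width: 0.215
```

```bash
python3 - <<'E'
from h import *
s=arm.observe();print(s['position'],s['force'],s['ft_torque'],s['width'],s['clock'],s['joints'].round(2))
T=tool();print('jaw yaw',np.degrees(np.arctan2(T[1,2],T[0,2])))
im,d=optics.get_image('wrist');cv2.imwrite('pics/w4.png',im[:,:,::-1])
im,d=optics.get_image('top');cv2.imwrite('pics/t4.png',cv2.resize(im[150:340,180:460,::-1],None,fx=2.8,fy=2.8))
E
```

```text
[ 0.52820529 -0.14660977  0.12710977] [-2.39428081  5.06403931 -0.31859117] [1.03016974 0.46726651 0.02880442] 0.21531424932896448 7.6 [-0.16  0.44  0.46  1.91 -0.26  0.86 -0.01]
jaw yaw -25.217324765484154
```

View pics/w4.png

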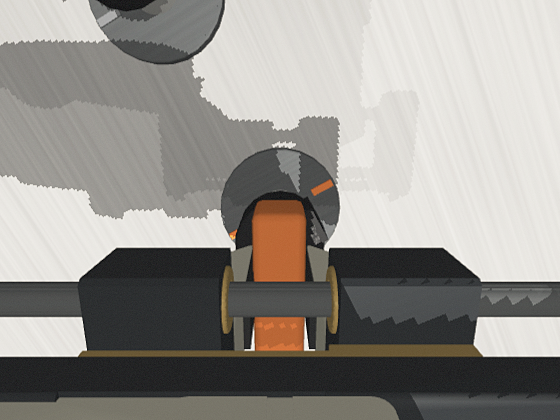

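View pics/t4.png

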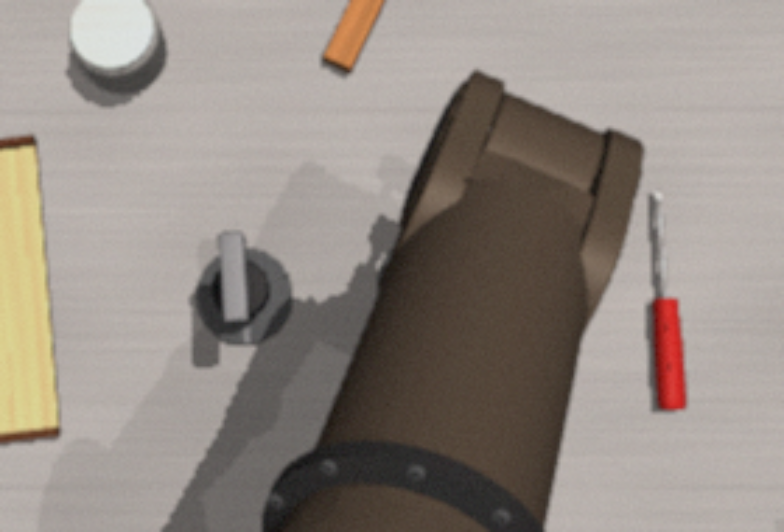

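>>> {"method": "send_rows", "body": {
  "rows": [
    [[-6, 0, 0, 0, 0, 0, 8], [-13, 0, 0, 0, 0, 0, 8], [-20, 0, 0, 0, 0, 0, 8], [-27, 0, 0, 0, 0, 0, 8], [-34, 0, 0, 0, 0, 0, 8], [-39, 0, 0, 0, 0, 0, 8], [-39, 0, 0, 0, 0, 0, 8], [-39, 0, 0, 0, 0, 0, 8]]
  ]
}}

```text
clock: 8.5
position: [0.5282, -0.1466, 0.1666]
ee_rot: [0.346, 1.547, -0.344]
force: [-4.5, 6.9, -1.3]
width: 0.217
```

```bash
python3 - <<'E'
from h import *
s=arm.observe();print(s['position'],s['force'],s['ft_torque'],s['width'],s['clock'],s['joints'].round(2))
T=tool();print('jaw yaw',np.degrees(np.arctan2(T[1,2],T[0,2])))
im,d=optics.get_image('wrist');cv2.imwrite('pics/w5.png',im[:,:,::-1])
W=cloud('wrist',d,T)
hsv=cv2.cvtColor(im,cv2.COLOR_RGB2HSV);H,S,V=[hsv[...,i].astype(int) for i in range(3)]
m=(H<15)&(S>130)&(V>90)&(W[...,2]>0.1);print(m.sum())
v,u=np.where(m)
for r in range(v.min(),v.max(),6):
    z=W[r][m[r]][:,2]; 
    if len(z): print(r,len(z),np.median(z).round(4),end=' | ')
print()
n='scene';im,d=optics.get_image(n);cv2.imwrite('pics/s5.png',cv2.resize(im[80:280,120:400,::-1],None,fx=2.8,fy=2.8));W=cloud(n,d)
hsv=cv2.cvtColor(im,cv2.COLOR_RGB2HSV);H,S,V=[hsv[...,i].astype(int) for i in range(3)]
m=(H<15)&(S>130)&(V>90)&(W[...,2]>0.1)&(W[...,2]<.25)&(W[...,1]<-.05)
print(m.sum(),np.percentile(W[m][:,2],[50,80,90,95,98]).round(4))
E
```

```text
[ 0.52821883 -0.14664884  0.16664291] [-4.48237842  6.89214828 -1.3163409 ] [ 1.42449677e+00  7.21833271e-01 -1.25732359e-03] 0.2168952136247358 8.5 [-0.18  0.39  0.48  1.86 -0.22  0.94 -0.04]
jaw yaw -25.203430831142366
5864
200 34 0.1731 | 206 47 0.1833 | 212 50 0.192 | 218 54 0.1941 | 224 53 0.1946 | 230 54 0.1944 | 236 54 0.1946 | 242 51 0.1947 | 248 52 0.1946 | 254 53 0.1945 | 260 53 0.1946 | 266 52 0.1947 | 272 49 0.1947 | 278 51 0.1947 | 320 50 0.1947 | 326 49 0.1945 | 332 49 0.1945 | 338 48 0.1948 | 344 48 0.1947 | 
41 [0.1921 0.1941 0.1958 0.2331 0.235 ]
```

View pics/w5.png

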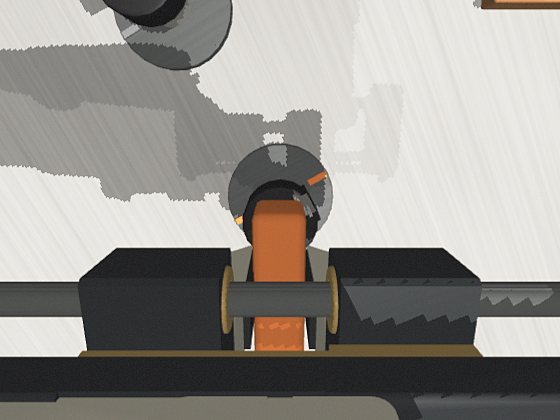

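View pics/s5.png

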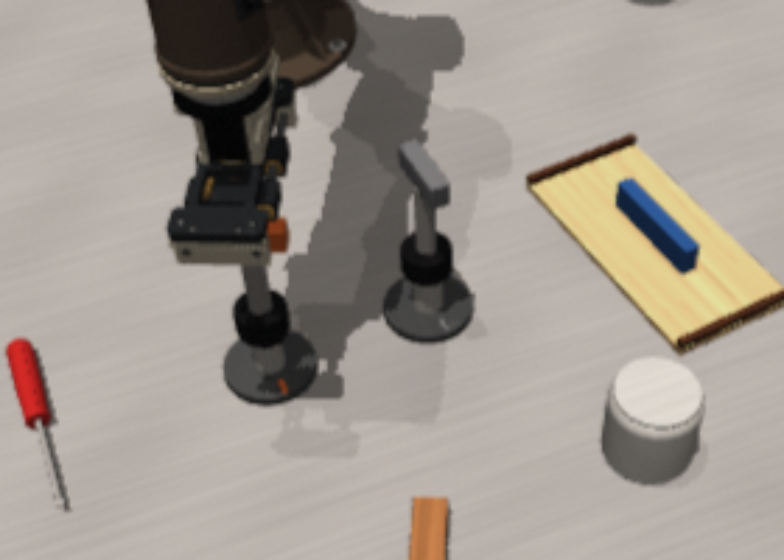

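>>> {"method": "send_rows", "body": {
  "rows": [
    [[0, 0, 0, 5, 0, 0, 8], [0, 0, 0, 12, 0, 0, 8], [0, 0, 0, 19, 0, 0, 8], [0, 0, 0, 26, 0, 0, 8], [0, 0, 0, 33, 0, 0, 8], [0, 0, 0, 40, 0, 0, 8], [0, 0, 0, 47, 0, 0, 8], [0, 0, 0, 54, 0, 0, 8]]
  ]
}}

```text
clock: 9.4
position: [0.5294, -0.1482, 0.1669]
ee_rot: [1.073, 1.291, -1.074]
force: [0.6, -0.4, -4.4]
width: 0.218
```

>>> {"method": "send_rows", "body": {
  "rows": [
    [[0, 0, 0, 3, 0, 0, 8], [0, 0, 0, 6, 0, 0, 8], [0, 0, 0, 8, 0, 0, 8], [0, 0, 0, 9, 0, 0, 8], [0, 0, 0, 9, 0, 0, 8], [0, 0, 0, 9, 0, 0, 8], [0, 0, 0, 9, 0, 0, 8], [0, 0, 0, 9, 0, 0, 8]]
  ]
}}

```text
clock: 10.2
position: [0.5294, -0.1484, 0.1669]
ee_rot: [1.185, 1.224, -1.187]
force: [-1.6, -0.3, 0.4]
width: 0.213
```

```bash
cat > gl.py <<'E'
from h import *
import sys
s=arm.observe();print(s['position'],s['force'].round(1),s['ft_torque'].round(2),s['width'].round(3),s['clock'],s['joints'].round(2))
T=tool();print('jaw yaw',np.degrees(np.arctan2(T[1,2],T[0,2])))
im,d=optics.get_image('wrist');cv2.imwrite(f'pics/{sys.argv[1]}.png',im[:,:,::-1])
W=cloud('wrist',d,T)
hsv=cv2.cvtColor(im,cv2.COLOR_RGB2HSV);H,S,V=[hsv[...,i].astype(int) for i in range(3)]
m=(H<15)&(S>130)&(V>90)&(W[...,2]>0.1);print(m.sum())
v,u=np.where(m)
for r in range(v.min(),v.max(),12):
    z=W[r][m[r]][:,2]
    if len(z): print(r,len(z),np.median(z).round(4),end=' | ')
E
python3 gl.py w6
```

```text
Traceback (most recent call last):
  File "gl.py", line 3, in <module>
    s=arm.observe();print(s['position'],s['force'].round(1),s['ft_torque'].round(2),s['width'].round(3),s['clock'],s['joints'].round(2))
                                                                                    ^^^^^^^^^^^^^^^^
AttributeError: 'float' object has no attribute 'round'
```

```bash
sed -i "s/s\['width'\].round(3)/s['width']/" gl.py; python3 gl.py w6
```

```text
[ 0.52941484 -0.14843499  0.1668671 ] [-1.6 -0.3  0.4] [0.13 0.5  1.14] 0.21323321326908484 10.2 [-0.38  0.45  0.77  1.88 -0.37  0.97 -0.98]
jaw yaw -88.19300519786798
5424
200 20 0.1733 | 212 50 0.1918 | 224 12 0.1942 | 236 35 0.1948 | 248 53 0.1949 | 260 53 0.1947 | 272 52 0.1949 | 320 49 0.195 | 332 49 0.1948 | 344 49 0.1948 |
```

View pics/w6.png

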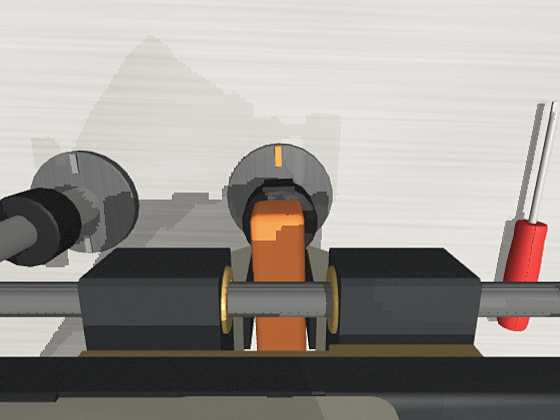

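>>> {"method": "send_rows", "body": {
  "rows": [
    [[0, 0, 0, -1, 0, 0, 8], [0, 0, 0, -1.5, 0, 0, 40], [0, 0, 0, -1.5, 0, 0, 70], [0, 0, 0, -1.5, 0, 0, 100], [0, 0, 0, -1.5, 0, 0, 100], [0, 0, 0, -1.5, 0, 0, 100], [0, 0, 0, -1.5, 0, 0, 100], [0, 0, 0, -1.5, 0, 0, 100]]
  ]
}}

```text
clock: 11.05
position: [0.5293, -0.1484, 0.1666]
ee_rot: [1.166, 1.236, -1.168]
force: [-0.2, -0.1, -0.2]
width: 0.776
```

>>> {"method": "send_rows", "body": {
  "rows": [
    [[-15, 0, 0, 0, 0, 0, 100], [-35, 0, 0, 0, 0, 0, 100], [-55, 0, 0, 0, 0, 0, 100], [-75, 0, 0, 0, 0, 0, 100], [-95, 0, 0, 0, 0, 0, 100], [-115, 0, 0, 0, 0, 0, 100], [-130, 0, 0, 0, 0, 0, 100], [-130, 0, 0, 0, 0, 0, 100]]
  ]
}}

```text
clock: 11.85
position: [0.5304, -0.1489, 0.2985]
ee_rot: [1.168, 1.233, -1.166]
force: [0.1, -1.5, -0.2]
width: 0.999
```

```bash
python3 look.py w7;python3 - <<'E'
from h import *
T=tool();print(T.round(4))
print(cmd(T,[0.50,0.25,0.31],down(np.radians(-83.9))))
E
```

```text
[-0.45  0.31  0.84  1.7  -0.25  1.24 -1.07] 11.85
orange 2554 [278.6 209.5] [264 162  30  97] [ 529.  -149.1] [70. 20.] 5.0 [ 530.7 -149.   194.6] [192.9 194.8 196. ]
grey 2476 [ 52.1 205.5] [ 26 164  53  83] [522.4  18.8] [60.4 21.6] 3.6 [524.5  17.2 193.8] [189.9 194.3 195.6]
bed z 0.6472194540052822
[[ 6.000e-04  9.984e-01  5.730e-02  5.299e-01]
 [-2.000e-04  5.730e-02 -9.984e-01 -1.485e-01]
 [-1.000e+00  6.000e-04  2.000e-04  2.972e-01]
 [ 0.000e+00  0.000e+00  0.000e+00  1.000e+00]]
(array([ -12.9,   -7. , -399.5]), array([-2.8,  0. , -0. ]))
```

View pics/w7.png

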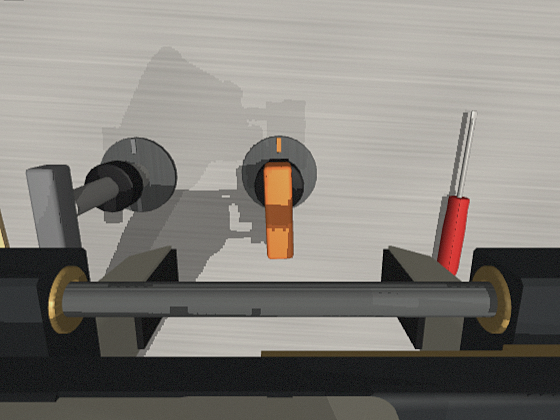

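>>> {"method": "send_rows", "body": {
  "rows": [
    [[0, 0, -40, 0, 0, 0, 100], [0, 0, -88, 0, 0, 0, 100], [0, -2, -136, 0, 0, 0, 100], [0, -4, -184, -1, 0, 0, 100], [0, -6, -232, -2, 0, 0, 100], [0, -7, -280, -2.8, 0, 0, 100], [0, -8, -328, -2.8, 0, 0, 100], [0, -8, -376, -2.8, 0, 0, 100]]
  ]
}}

```text
clock: 12.7
position: [0.4989, 0.2285, 0.2956]
ee_rot: [1.129, 1.259, -1.132]
force: [0.9, 0.1, 0.3]
width: 0.999
```

```bash
python3 - <<'E'
from h import *
T=tool();print(T.round(4),arm.observe()['joints'].round(2))
print(cmd(T,[0.52,0.272,0.22],down(np.radians(-84))))
E
```

```text
[[-2.300e-03  9.944e-01  1.061e-01  4.989e-01]
 [-5.000e-04  1.061e-01 -9.944e-01  2.285e-01]
 [-1.000e+00 -2.300e-03  2.000e-04  2.956e-01]
 [ 0.000e+00  0.000e+00  0.000e+00  1.000e+00]] [-1.06  0.29  0.71  1.7  -0.2   1.23 -1.77]
(array([ 75.5,  25.8, -41.1]), array([0.1, 0. , 0.1]))
```

>>> {"method": "send_rows", "body": {
  "rows": [
    [[20, 8, -20, 0, 0, 0, 100], [40, 16, -41, 0, 0, 0, 100], [60, 26, -41, 0, 0, 0, 100], [75, 26, -41, 0, 0, 0, 100], [75, 26, -41, 0, 0, 0, 100], [75, 26, -41, 0, 0, 0, 100], [75, 26, -41, 0, 0, 0, 100], [75, 26, -41, 0, 0, 0, 100]]
  ]
}}

```text
clock: 13.5
position: [0.5218, 0.2702, 0.2225]
ee_rot: [1.131, 1.258, -1.13]
force: [-0.1, -0.1, 0.6]
width: 0.999
```

```bash
cat > lt.py <<'E'
from h import *
import sys
T=tool();print(T.round(4),arm.observe()['joints'].round(2),arm.observe()['clock'])
im,d=optics.get_image('wrist');n=sys.argv[1];cv2.imwrite(f'pics/{n}.png',im[:,:,::-1]);np.savez(f'{n}.npz',im=im,d=d,T=T)
W=cloud('wrist',d,T)
hsv=cv2.cvtColor(im,cv2.COLOR_RGB2HSV);H,S,V=[hsv[...,i].astype(int) for i in range(3)]
m=(H>95)&(H<125)&(S>100)&(W[...,2]>0.033)&(W[...,2]<.06)
k,lab,st,ce=cv2.connectedComponentsWithStats(m.astype(np.uint8)); i=1+np.argmax(st[1:,4]); m=lab==i
zt=np.median(W[m][:,2]); m&=abs(W[...,2]-zt)<.006
P=W[m];c,sz,a=cv2.minAreaRect((P[:,:2]*1000).astype(np.float32))
print('rib',len(P),st[i][:4],np.round(c,1),np.round(sz,1),round(a,1),np.round(P.mean(0)*1000,1),zt)
E
python3 lt.py w8
```

```text
[[ 0.000e+00  9.944e-01  1.057e-01  5.218e-01]
 [ 8.000e-04  1.057e-01 -9.944e-01  2.702e-01]
 [-1.000e+00  1.000e-04 -8.000e-04  2.225e-01]
 [ 0.000e+00  0.000e+00  0.000e+00  1.000e+00]] [-1.04  0.42  0.67  1.71 -0.29  1.11 -1.75] 13.5
rib 2402 [266 122  20 129] [522.5 273.1] [119.   17.1] 6.3 [525.3 273.1  43.5] 0.043552313296253226
```

View pics/w8.png

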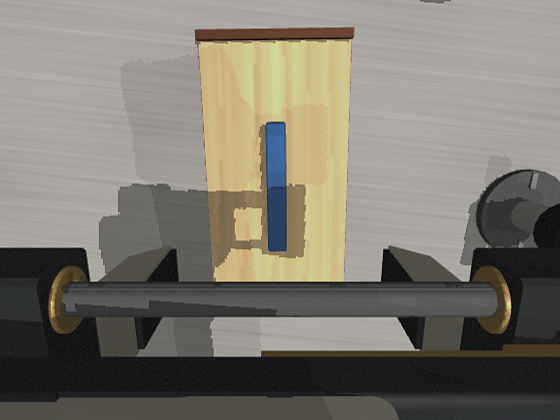

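```bash
python3 - <<'E'
from h import *
T=tool()
print(cmd(T,[0.5225,0.2732,0.016],down(np.radians(-83.8))))
E
```

```text
(array([206.4,   1.1,  -2.7]), array([-0.1, -0. , -0. ]))
```

>>> {"method": "send_rows", "body": {
  "rows": [
    [[25, 1, -2.7, 0, 0, 0, 100], [55, 1, -2.7, 0, 0, 0, 100], [85, 1, -2.7, 0, 0, 0, 100], [110, 1, -2.7, 0, 0, 0, 100], [135, 1, -2.7, 0, 0, 0, 100], [150, 1, -2.7, 0, 0, 0, 100], [160, 1, -2.7, 0, 0, 0, 100], [160, 1, -2.7, 0, 0, 0, 100]]
  ]
}}

```text
clock: 14.35
position: [0.5217, 0.2727, 0.061]
ee_rot: [1.129, 1.258, -1.132]
force: [0.4, 0.3, -0.6]
width: 0.999
```

```bash
python3 - <<'E'
from h import *
T=tool();print(arm.observe()['joints'].round(2),arm.observe()['force'])
print(cmd(T,[0.5225,0.2732,0.016],down(np.radians(-83.8))))
E
```

```text
[-0.95  0.61  0.55  1.87 -0.44  0.79 -1.63] [ 0.44449647  0.3055627  -0.63317253]
(array([45. ,  1. , -0.4]), array([-0.1,  0. ,  0.1]))
```

>>> {"method": "send_rows", "body": {
  "rows": [
    [[15, 1, -0.5, 0, 0, 0, 100], [30, 1, -0.5, 0, 0, 0, 100], [40, 1, -0.5, 0, 0, 0, 80], [45, 1, -0.5, 0, 0, 0, 60], [45, 1, -0.5, 0, 0, 0, 40], [45, 1, -0.5, 0, 0, 0, 20], [45, 1, -0.5, 0, 0, 0, 8], [45, 1, -0.5, 0, 0, 0, 8]]
  ],
  "grip_force": 40
}}

```text
clock: 15.15
position: [0.5232, 0.2736, 0.0171]
ee_rot: [1.131, 1.258, -1.131]
force: [-0.1, -0.5, -0.9]
width: 0.528
```

>>> {"method": "send_rows", "body": {
  "rows": [
    [[0, 0, 0, 0, 0, 0, 8], [0, 0, 0, 0, 0, 0, 8], [0, 0, 0, 0, 0, 0, 8], [0, 0, 0, 0, 0, 0, 8], [0, 0, 0, 0, 0, 0, 8], [0, 0, 0, 0, 0, 0, 8], [0, 0, 0, 0, 0, 0, 8], [0, 0, 0, 0, 0, 0, 8]]
  ]
}}

```text
clock: 15.95
position: [0.5229, 0.2735, 0.0166]
ee_rot: [1.13, 1.258, -1.132]
force: [-0.3, -0.6, 1.7]
width: 0.195
```

```bash
python3 - <<'E'
from h import *
s=arm.observe();print(s['position'],s['force'],s['ft_torque'],s['width'],s['clock'],s['joints'].round(2))
E
```

```text
[0.52286082 0.27347198 0.01663256] [-0.27159503 -0.59258676  1.71135253] [0.00066309 0.23910047 0.00507787] 0.1946286448490144 15.95 [-0.92  0.67  0.51  1.89 -0.49  0.71 -1.59]
```

>>> {"method": "send_rows", "body": {
  "rows": [
    [[-10, 0, 0, 0, 0, 0, 8], [-35, 0, 0, 0, 0, 0, 8], [-70, 0, 0, 0, 0, 0, 8], [-110, 0, 0, 0, 0, 0, 8], [-150, 0, 0, 0, 0, 0, 8], [-190, 0, 0, 0, 0, 0, 8], [-225, 0, 0, 0, 0, 0, 8], [-260, 0, 0, 0, 0, 0, 8]]
  ]
}}

```text
clock: 16.75
position: [0.5226, 0.273, 0.2785]
ee_rot: [1.13, 1.258, -1.132]
force: [0.6, 1.4, -3.0]
width: 0.193
```

```bash
python3 - <<'E'
from h import *
s=arm.observe();print(s['position'],s['force'],s['ft_torque'],s['width'],s['clock'],s['joints'].round(2))
T=tool();print(cmd(T,[0.523,-0.065,0.28],down(np.radians(3.9))))
im,d=optics.get_image('scene');cv2.imwrite('pics/s9.png',im[:,:,::-1])
E
```

```text
[0.52260995 0.27295472 0.27854459] [ 0.64072528  1.39726783 -2.9588432 ] [ 0.00596544  0.09799076 -0.01203365] 0.19346707202094401 16.75 [-1.06  0.38  0.7   1.63 -0.26  1.23 -1.78]
(array([ -1.4, -35.2, 336.1]), array([-87.9,  -0. ,   0.1]))
```

View pics/s9.png

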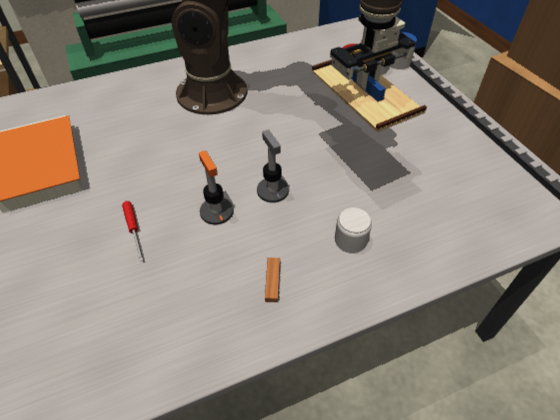

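>>> {"method": "send_rows", "body": {
  "rows": [
    [[0, -1, 15, -4, 0, 0, 8], [0, -4, 45, -10, 0, 0, 8], [0, -8, 75, -17, 0, 0, 8], [0, -11, 105, -24, 0, 0, 8], [0, -14, 135, -31, 0, 0, 8], [0, -17, 165, -38, 0, 0, 8], [0, -20, 195, -45, 0, 0, 8], [0, -24, 225, -52, 0, 0, 8]]
  ]
}}

```text
clock: 17.6
position: [0.5224, 0.0457, 0.2767]
ee_rot: [0.433, 1.528, -0.434]
force: [0.2, 0.8, -3.3]
width: 0.193
```

```bash
python3 - <<'E'
from h import *
s=arm.observe();print(s['position'],s['force'],s['ft_torque'],s['width'],s['clock'],s['joints'].round(2))
T=tool();print(cmd(T,[0.523,-0.065,0.28],down(np.radians(3.9))))
E
```

```text
[0.52244842 0.04565657 0.27667544] [ 0.23687608  0.83891491 -3.2936824 ] [-0.11419714  0.03517472  0.06651713] 0.19349854874577777 17.6 [-0.65  0.24  0.58  1.78 -0.14  1.17 -0.58]
(array([ -3.3, -93.9,  58.6]), array([-35.6,  -0.1,   0. ]))
```

>>> {"method": "send_rows", "body": {
  "rows": [
    [[0, -22, 14, -7, 0, 0, 8], [-1, -44, 28, -14, 0, 0, 8], [-2, -66, 42, -21, 0, 0, 8], [-3, -82, 52, -28, 0, 0, 8], [-3, -92, 57, -33, 0, 0, 8], [-3, -94, 58.6, -35.6, 0, 0, 8], [-3, -94, 58.6, -35.6, 0, 0, 8], [-3, -94, 58.6, -35.6, 0, 0, 8]]
  ]
}}

```text
clock: 18.4
position: [0.5228, -0.0634, 0.2796]
ee_rot: [-0.049, 1.572, 0.049]
force: [-0.5, -0.2, -3.3]
width: 0.192
```

```bash
python3 - <<'E'
from h import *
s=arm.observe();print(s['position'],s['force'],s['ft_torque'],s['width'],s['clock'],s['joints'].round(2))
T=tool();print(T.round(4));print(cmd(T,[0.5235,-0.065,0.22],down(np.radians(3.9))))
for n in ['wrist','scene','top']:
    im,d=optics.get_image(n);cv2.imwrite(f'pics/{n}10.png',im[:,:,::-1]);np.savez(f'{n}10.npz',im=im,d=d,T=T)
    W=cloud(n,d,T)
    hsv=cv2.cvtColor(im,cv2.COLOR_RGB2HSV);H,S,V=[hsv[...,i].astype(int) for i in range(3)]
    m=(H>12)&(H<32)&(S>60)&(W[...,2]>.22)&(W[...,2]<.3)&(W[...,0]>.35)&(W[...,0]<.7)&(abs(W[...,1]+.06)<.25)
    P=W[m]; 
    if len(P)<50: continue
    c=np.median(P,0);Q=P-c;A=np.c_[Q[:,:2],np.ones(len(Q))]
    w=np.ones(len(Q),bool)
    for _ in range(5):
        co=np.linalg.lstsq(A[w],Q[w,2],rcond=None)[0];r=Q[:,2]-A@co;w=abs(r)<.004
    print(n,len(P),c.round(4),'slopes',co.round(4),cv2.minAreaRect((P[:,:2]*1000).astype(np.float32)))
E
```

```text
[ 0.52278358 -0.06342558  0.27960763] [-0.53499181 -0.24865094 -3.28453619] [-0.1070461   0.02346954 -0.05028651] 0.19217427550617264 18.4 [-0.4   0.24  0.53  1.76 -0.13  1.17  0.23]
[[-1.400e-03 -6.230e-02  9.981e-01  5.228e-01]
 [ 0.000e+00  9.981e-01  6.230e-02 -6.340e-02]
 [-1.000e+00  1.000e-04 -1.400e-03  2.796e-01]
 [ 0.000e+00  0.000e+00  0.000e+00  1.000e+00]]
(array([59.6, -1.6,  0.7]), array([-0.3, -0.1, -0. ]))
wrist 74718 [0.518  0.0048 0.2728] slopes [-0.0016  0.0017  0.    ] ((521.7075805664062, -32.125205993652344), (140.15672302246094, 158.97581481933594), 3.684051275253296)
scene 3700 [ 0.5503 -0.0895  0.2707] slopes [-0.0031  0.0024 -0.    ] ((525.68310546875, -64.40057373046875), (144.53819274902344, 277.67340087890625), 3.7306442260742188)
top 2425 [0.5171 0.035  0.2726] slopes [-0.0021  0.0021  0.0001] ((523.663330078125, -60.32832336425781), (138.99148559570312, 271.7422180175781), 3.838026285171509)
```

View pics/wrist10.png

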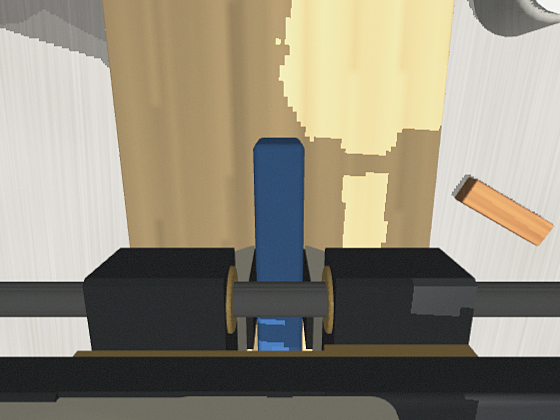

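View pics/scene10.png

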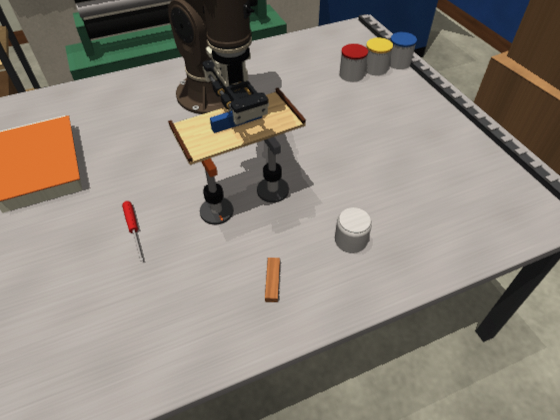

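View pics/top10.png

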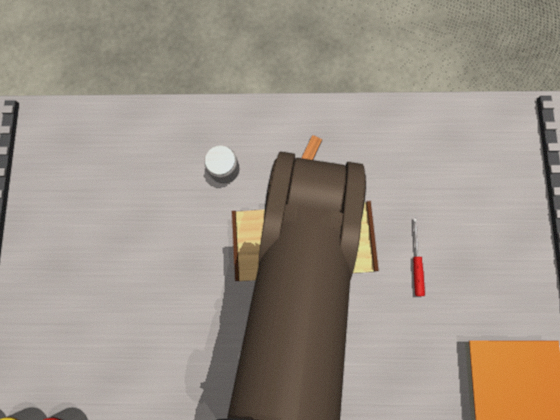

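>>> {"method": "send_rows", "body": {
  "rows": [
    [[10, -1, 0.7, 0, 0, 0, 8], [22, -1.6, 0.7, 0, 0, 0, 8], [34, -1.6, 0.7, 0, 0, 0, 8], [46, -1.6, 0.7, 0, 0, 0, 8], [56, -1.6, 0.7, 0, 0, 0, 8], [62, -1.6, 0.7, 0, 0, 0, 8], [64, -1.6, 0.7, 0, 0, 0, 8], [64, -1.6, 0.7, 0, 0, 0, 8]]
  ]
}}

```text
clock: 19.35
position: [0.5239, -0.0652, 0.2155]
ee_rot: [-0.05, 1.571, 0.05]
force: [-0.0, -0.1, -2.6]
width: 0.188
```

```bash
python3 - <<'E'
from h import *
s=arm.observe();print(s['position'],s['force'],s['ft_torque'],s['width'],s['clock'],s['joints'].round(2))
T=tool();print(T.round(4));print(cmd(T,[0.5232,-0.065,0.2105],down(np.radians(3.9))))
im,d=optics.get_image('scene');cv2.imwrite('pics/s11.png',cv2.resize(im[60:260,120:400,::-1],None,fx=2.8,fy=2.8))
E
```

```text
[ 0.52385814 -0.06518635  0.21552306] [-1.64264129e-03 -8.99998374e-02 -2.64813877e+00] [-0.06139699 -0.00257147 -0.00877437] 0.1881216482741773 19.35 [-0.37  0.3   0.51  1.85 -0.17  1.03  0.27]
[[-1.200e-03 -6.400e-02  9.980e-01  5.239e-01]
 [-3.000e-04  9.980e-01  6.400e-02 -6.520e-02]
 [-1.000e+00 -2.000e-04 -1.200e-03  2.155e-01]
 [ 0.000e+00  0.000e+00  0.000e+00  1.000e+00]]
(array([ 5. ,  0.2, -0.6]), array([-0.2, -0.1,  0. ]))
```

View pics/s11.png

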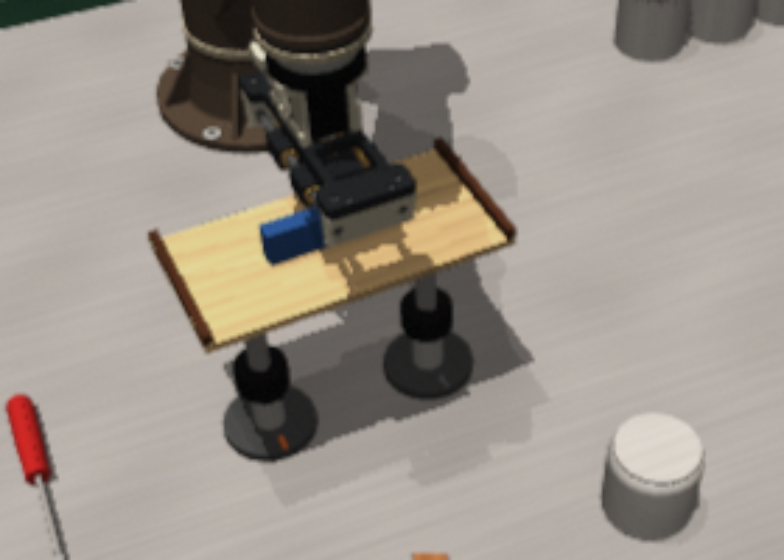

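>>> {"method": "send_rows", "body": {
  "rows": [
    [[0.5, 0, 0, 0, 0, 0, 8], [1, 0, 0, 0, 0, 0, 8], [1.5, 0, 0, 0, 0, 0, 8], [2, 0, 0, 0, 0, 0, 8], [2.5, 0, 0, 0, 0, 0, 8], [3, 0, 0, 0, 0, 0, 8], [3, 0, 0, 0, 0, 0, 8], [3, 0, 0, 0, 0, 0, 8]]
  ]
}}

```text
clock: 20.2
position: [0.5238, -0.0651, 0.2126]
ee_rot: [-0.051, 1.571, 0.05]
force: [-0.1, 1.0, -2.9]
width: 0.192
```

>>> {"method": "send_rows", "body": {
  "rows": [
    [[0.3, 0, 0, 0, 0, 0, 8], [0.6, 0, 0, 0, 0, 0, 8], [1, 0, 0, 0, 0, 0, 8], [1, 0, 0, 0, 0, 0, 8], [1, 0, 0, 0, 0, 0, 8], [1, 0, 0, 0, 0, 0, 8], [1, 0, 0, 0, 0, 0, 8], [1, 0, 0, 0, 0, 0, 8]]
  ]
}}

```text
clock: 21.0
position: [0.5238, -0.0651, 0.2117]
ee_rot: [-0.051, 1.571, 0.05]
force: [-0.7, -0.6, -3.2]
width: 0.192
```

```bash
python3 - <<'E'
from h import *
s=arm.observe();print(s['position'],s['force'],s['ft_torque'],s['width'],s['clock'])
E
```

```text
[ 0.52384602 -0.06511385  0.21167064] [-0.68885698 -0.64183572 -3.20140549] [-0.07551221  0.07964355 -0.00810385] 0.19245991372651383 21.0
```

Not yet in contact; continue in small steps.

>>> {"method": "send_rows", "body": {
  "rows": [
    [[0.3, 0, 0, 0, 0, 0, 8], [0.6, 0, 0, 0, 0, 0, 8], [0.8, 0, 0, 0, 0, 0, 8], [0.8, 0, 0, 0, 0, 0, 8], [0.8, 0, 0, 0, 0, 0, 8], [0.8, 0, 0, 0, 0, 0, 8], [0.8, 0, 0, 0, 0, 0, 8], [0.8, 0, 0, 0, 0, 0, 8]]
  ]
}}

```text
clock: 21.8
position: [0.5239, -0.0652, 0.2109]
ee_rot: [-0.051, 1.571, 0.05]
force: [-0.9, -0.2, 0.8]
width: 0.191
```

```bash
python3 - <<'E'
from h import *
s=arm.observe();print(s['position'],s['force'],s['ft_torque'],s['width'],s['clock'])
E
```

```text
[ 0.52391844 -0.06515473  0.2109333 ] [-0.89988519 -0.24065739  0.76184048] [-0.18915772  0.19179654 -0.01621877] 0.19095300075674482 21.8
```

>>> {"method": "send_rows", "body": {
  "rows": [
    [[0, 0, 0, 0, 0, 0, 25], [0, 0, 0, 0, 0, 0, 35], [0, 0, 0, 0, 0, 0, 45], [0, 0, 0, 0, 0, 0, 55], [0, 0, 0, 0, 0, 0, 70], [0, 0, 0, 0, 0, 0, 85], [0, 0, 0, 0, 0, 0, 100], [0, 0, 0, 0, 0, 0, 100]]
  ]
}}

```text
clock: 22.6
position: [0.5239, -0.0651, 0.2109]
ee_rot: [-0.051, 1.571, 0.05]
force: [-0.7, -0.6, -0.6]
width: 0.811
```

>>> {"method": "send_rows", "body": {
  "rows": [
    [[-5, 0, 0, 0, 0, 0, 100], [-15, 0, 0, 0, 0, 0, 100], [-30, 0, 0, 0, 0, 0, 100], [-50, 0, 0, 0, 0, 0, 100], [-70, 0, 0, 0, 0, 0, 100], [-90, 0, 0, 0, 0, 0, 100], [-110, 0, 0, 0, 0, 0, 100], [-130, 0, 0, 0, 0, 0, 100]]
  ]
}}

```text
clock: 23.4
position: [0.5239, -0.0653, 0.3427]
ee_rot: [-0.05, 1.57, 0.05]
force: [-0.1, 0.8, -0.4]
width: 1.003
```

>>> {"method": "send_rows", "body": {
  "rows": [
    [[0, 20, 0, 0, 0, 0, 100], [0, 50, 0, 0, 0, 0, 100], [0, 85, 0, 0, 0, 0, 100], [0, 120, 0, 0, 0, 0, 100], [0, 155, 0, 0, 0, 0, 100], [0, 180, 0, 0, 0, 0, 100], [0, 190, 0, 0, 0, 0, 100], [0, 190, 0, 0, 0, 0, 100]]
  ]
}}

```text
clock: 24.2
position: [0.5117, 0.1255, 0.3412]
ee_rot: [-0.052, 1.571, 0.052]
force: [0.7, -0.5, -0.3]
width: 1.001
```

```bash
cat > fin.py <<'E'
from h import *
s=arm.observe();print(s['position'],s['force'],s['width'],s['clock'])
T=tool()
for n in ['wrist','scene','top']:
    im,d=optics.get_image(n);cv2.imwrite(f'pics/{n}12.png',im[:,:,::-1]);np.savez(f'{n}12.npz',im=im,d=d,T=T)
    W=cloud(n,d,T)
    hsv=cv2.cvtColor(im,cv2.COLOR_RGB2HSV);H,S,V=[hsv[...,i].astype(int) for i in range(3)]
    m=(H>12)&(H<32)&(S>60)&(W[...,2]>.17)&(W[...,2]<.23)&(W[...,0]>.35)&(W[...,0]<.7)&(abs(W[...,1]+.06)<.25)
    P=W[m]
    if len(P)<50: continue
    c=np.median(P,0);Q=P-c;A=np.c_[Q[:,:2],np.ones(len(Q))];w=np.ones(len(Q),bool)
    for _ in range(5):
        co=np.linalg.lstsq(A[w],Q[w,2],rcond=None)[0];r=Q[:,2]-A@co;w=abs(r)<.004
    print(n,len(P),c.round(4),'slopes',co.round(4),cv2.minAreaRect((P[:,:2]*1000).astype(np.float32)))
E
python3 fin.py
```

```text
[0.51174868 0.12547275 0.34122862] [ 0.73139584 -0.50448767 -0.31617458] 1.0014739261390804 24.2
wrist 7231 [0.5148 0.0086 0.2039] slopes [-0.0069 -0.005   0.    ] ((519.064697265625, 26.6516056060791), (139.8701171875, 93.13167572021484), 3.8350093364715576)
scene 3851 [ 0.5455 -0.0773  0.2018] slopes [-0.0063 -0.0003 -0.0001] ((525.3202514648438, -66.28009033203125), (145.07339477539062, 278.5824279785156), 4.249281406402588)
top 7392 [ 0.5197 -0.0655  0.2038] slopes [-0.0084 -0.0005  0.    ] ((525.0576171875, -65.33689880371094), (138.8632354736328, 267.55096435546875), 3.914586067199707)
```

View pics/scene12.png

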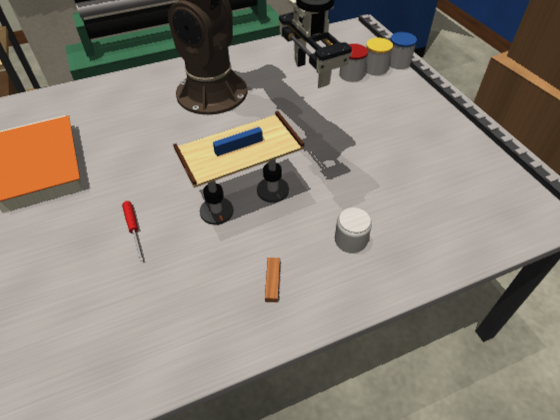

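View pics/top12.png

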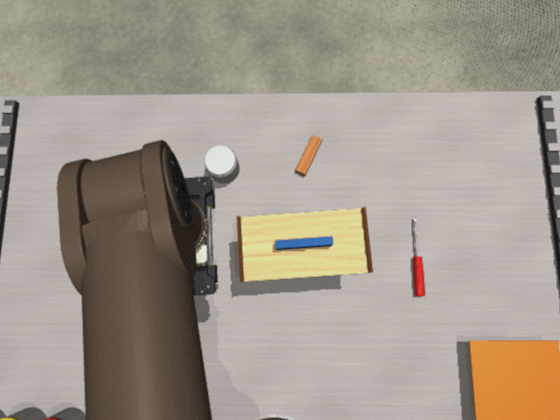

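```bash
python3 - <<'E'
from h import *
s=arm.observe();print(abs(s['dq']).max(),s['clock']);print(arm.sign_off())
E
```

```text
0.004974757064753891 24.35
the job is handed in; nothing more can be done
None
```

The tray now lies flat on both heads and is released, and the job is handed in at 24.4 s of the 61 s allowed. No verdict is reported.

- **Unlock and raise:** I gripped the orange head, turned it about 61° counterclockwise, and raised it 39 mm. The wrist camera then showed its top at 194.7 mm; I had measured the grey head at 194.3 mm.
- **Lock:** I turned it back to the clockwise stop and felt about 1.1 N m there. After I let go, the tops measured 194.8 mm (orange) and 194.4 mm (grey). The orange bar was within about 1.2° of the grey one.
- **Place tray:** I lifted the tray by its blue rib, turned it 88°, and lowered it in small steps until it touched the heads. The support force came to about 4 N, and then I opened the fingers and moved away.

**Last checks:**
- The tray's top surface is at 203.8 mm, which puts its underside at about 194.8 mm.
- Its slope is about 0.0005 along the line between the posts and 0.008 across it. It is centred between the posts to within about 2 mm.
- The grey post, ink can, screwdriver and wooden block look unmoved in the pictures. I judged this by eye and did not measure it.
- The arm is clear of everything, and no check failed.
- **Camera differences:** early readings of the orange head's position differed by about 3 mm between the wrist camera and the two fixed cameras. I gripped at about the wrist camera's value, and the side force was only about 3.5 N.

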